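# Unlatch the curing box and hold its sprung hood just under its balance point

## Robot

A 6-joint arm with a two-finger parallel gripper is mounted at the origin on the work surface. World frame = base frame: x ahead of the robot, y to its left, z up, the work surface at z = 0. Lengths are in m, angles in rad, forces in N, time in s.
With the tool pointing down it reaches from about 0.25 to 0.8 m from the base axis. Payload 8.5 kg.
Tool frame: the origin (TCP) lies at the very end of the fingers, on their centre line; the grasp point (between the pads) lies 19 mm behind it; z points along the fingers, y is the line along which they close (so a half turn about z gives the same grasp; the last joint's range is limited). The gripper opens to 85 mm and grips with 20 to 120 N. Pads are 22 mm wide; open, the fingers measure 114 mm over their backs; the gripper's body (76 mm by 85 mm) begins 54 mm behind the grasp point. The pads swing forward as they close: fully open they stand 13 mm farther back than shut.
Start: joints at [1.267, 0.238, -0.013, 1.319, 0, 1.571], TCP at [0.157, 0.501, 0.231] pointing down, gripper open.
Joint ranges: [-2.66, 2.66], [-1.03, 1.9], [-1.14, 1.46], [-1.82, 2.27], [-1.45, 1.34], [-3.14, 3.14]. Speed limits (rad/s): [2.22, 2.22, 2.79, 3.14, 3.14, 3.14].

## Interface

Orientations are given as a rotation vector (axis times angle).
In Python, from bench import arm gives the robot as it stands.
- The arm moves only by the tool step_arm, never from a script. Its argument "steps" is a list of rows, each a list of 4 numbers: the shift along the tool's x, y, z in cm, then the turn about the tool's z in rad. In form: [[x, y, z, twist], ...]. A call has exactly 5 rows; each row shifts and turns the commanded pose from where the row before left it, along the tool's axes as they then stand; what a row does not reach is not made up. A row lasts 1/8 s, in which the tool goes at most 62.5 mm and 10.7 degrees, less where a joint would pass 70% of its speed; a pose out of reach is approached as far as the arm can. A call with a gripper value outside its range is refused whole. "grip" is the finger opening in cm, from 0 to 8.54, set as the call begins (left out, the last holds). The fingers move at their own pace and stop on an object; "squeeze" is the grip in N (left out, the last holds). Time passes only in rows, so rows that do not move let the fingers close, or fill a call up. It gives the time, the measured TCP pose, the force, the opening and the grip force at its end, in the units of the state.
- arm.observe(): the state, without advancing time (a new reading comes with each control period).
- arm.snapshot(name): name is "side" or "top" or "wrist"; returns a dict with "pixels" (420x560x3 uint8, blue, green, red), "z_map" (420x560 float32, m along the optical axis (not along the pixel's ray), 0 where there is no reading), "K" (3x3 intrinsics, pixels), "world_to_cam" (4x4, takes a point from world to camera coordinates). Camera axes: x right, y up, looking along -z (the intrinsics and any distortion apply to the point x, -y, -z); pixel columns grow to the right and rows downward; lengths in m; the calibration is good to about 2 mm. A picture is of the moment at which its call begins.
- arm.hand_in(): hands the job in; it is judged then, once.
The state is a dict: "time": time; "qpos": joint angles; "joint_velocities": joint speeds; "joint_torque": joint torques, N m; "tcp_pos": TCP position; "tcp_rot": TCP orientation; "ft_force": force on the tool from outside, world axes, zero at the start; "torque": the same for the moment, N m; "opening": opening from 0.0 (shut) to 1.0 (fully open); "grasp_force": force on a finger pad.
Only numpy, scipy, OpenCV 4.12 (cv2) and the standard library are available. Lean on these libraries where they do the work, as an engineer would, in place of code of your own. Each camera call takes 0.05 s, during which the arm holds its last target. There are 200 camera calls.

## Task

Press the curing box's red catch lever down until it clicks and stays down by itself, which frees the hood. Then lift the hood by its bar until it is clearly past its balance point, bring it back, and finish while still holding it, steady, a few degrees below the balance point, so that it would drop shut by itself if let go. Leave the shoes and tools on the bench where they are.

Things in the scene. Friction and masses are not known exactly. Their poses are not given: they have to be found in the camera images.
- curing_box: Sole-curing box, bolted down: blue, 200 mm deep (its x), 340 wide (its y), 100 high, flat white hood with amber window on top. Origin under its centre; z up; front (lever, white panel) faces its -x; yaw up to 0.2 rad either way. At its +y side a steel arc of radius 160 mm about the hinge, 179 mm from the middle; its yellow ball marks where the hood's edge stands at the balance point.
- hood (a joint): Hood angle, rad: 0 shut, 1.25 open at its stop. Hinged along the box's y at the back: the bar rises and swings towards the box's +x. A spring opposes its 0.9 kg: balance at 0.80 (46 degrees); below, it falls shut; above, it springs open. Locked by the hook until the lever is down. At the bar about 1.2 N lifts it when shut, 0.3 N holds it 0.1 rad under balance. Plate 11 mm thick.
- hood_hinge (a point): A point on the hood's hinge axis, at the middle of the box's width, near its back edge: 90 mm behind the box's origin (its +x) and 105 mm above its underside.
- hood_bar (a point): Middle of the hood's steel grip bar: round, 12 mm thick, along the box's y, 120 mm long between two posts. Fixed to the hood: when shut 180 mm in front of the hinge axis and 50 mm above it (155 mm above the box's underside), 41 mm above the hood's top. Can be gripped from above, one finger in front, one behind; it turns between the fingers.
- catch (a joint): Catch lever angle, rad: 0 up (hood locked), grows as the red pad is pressed down, stop at 0.50. It springs back if let go before about 0.35; past that it snaps on to 0.50 and stays there. About 3 N at the pad. Pivot: level axis along the box's y, 80 mm behind the pad's middle (towards the box), 5 mm below its top; the pad's middle sinks about 38 mm in all.
- catch_pad (a point): Middle of the top face of the lever's red pad, 40 mm (box x) by 34 mm (box y). Lever up: 198 mm in front of the box's origin, 110 mm to its -y side, 100 mm above its underside. The lever's steel hook and the hood rise behind it, 65 mm and more towards the box, to 123 mm above the box's underside (the bar to 161 mm).
- shoe_a: A loose brown leather shoe, 250 mm long (its x, toe to -x), 78 wide, 80 high; origin under its middle. Bystander.
- shoe_b: The other loose brown shoe, the same size; origin under its middle. Bystander.
- cement_jar: A loose amber jar, 72 mm across, 100 mm high; origin under its middle. Bystander.
- hammer: A loose hammer lying along its x, 260 mm long; origin under its middle. Bystander.
- brush: A loose brush lying along its x, about 200 mm long; origin under its middle. Bystander.
- tack_tin: A loose open metal tin, 76 mm across, 60 mm high; origin under its middle. Bystander.
- edge_burnisher: A loose round wooden burnisher, 52 mm across, 48 mm high; origin under its middle. Bystander.

How it is judged:
On the way, in this order (a step that is already met when the one before it is completed fails the run):
1. the catch lever is down and stays down with no finger on it (value of joint catch above 0.42 rad and contact force between each of the arm, the fingers and catch below 0.05 N), for 0.2 s.
2. the hood is raised past its balance point (0.80 rad), to more than 0.86 rad (value of joint hood above 0.86 rad), for 0.2 s.
At the end, for the whole second after the job is handed in: The gripper's fingers still hold or carry the hood, steady (under 0.06 rad/s), between 0.55 and 0.785 rad open (the balance point is 0.80), and the catch lever is still down in its detent (over 0.42 rad) (value of joint hood between 0.55 and 0.785 rad and velocity of joint hood between -0.06 and 0.06 rad/s and contact force between the fingers and hood above 0.05 N and value of joint catch above 0.42 rad); the arm keeps its last pose, push and grip.
It fails at once if a shoe, tool, jar or tin on the bench is moved by more than 30 mm (distance of any of shoe_a, shoe_b, cement_jar, hammer, brush, tack_tin, edge_burnisher from where it was at the start of the episode above 0.03 m).
It also fails if it takes over 51 s, if anything falls off the work surface, if the arm or the gripper's body presses on something with over 40 N, if the wrist force passes 120 N, or if a joint passes its speed limit or range.

## Working session

There is one attempt and no reset: what is moved stays moved. The work goes in short steps, Python scripts to look and compute and a tool call to move; the robot and the scene stay as the last step left them, time stands still between calls to the robot, and variables do not carry over. Pictures are saved under pics/ and viewed, at most 10 in all, crops included, and the job is handed in when it is done.

Besides the shell and the picture viewer there is one more tool, called after "Emit:" as name([rows], argument=value, ...), one row to a line, values as JSON. step_arm: Moves the arm, as the interface text tells. Its arguments: {"type":"object","properties":{"steps":{"type":"array","items":{"type":"array","items":{"type":"number"}}},"grip":{"type":"number"},"squeeze":{"type":"number"}},"required":["steps"]}

```bash
mkdir -p pics
cat > h.py <<'E'
import numpy as np,cv2
from bench import arm
def P(s,u,v,z=None):
    K=s["K"];T=np.linalg.inv(s["world_to_cam"]);d=float(s["z_map"][int(v),int(u)]) if z is None else z
    x=(u-K[0,2])/K[0,0]*d;y=(v-K[1,2])/K[1,1]*d
    return (T@[x,-y,-d,1])[:3]
E
python3 - <<'E'
from h import *
print(arm.observe())
a=arm.snapshot("top");b=arm.snapshot("side")
cv2.imwrite("pics/top.png",a["pixels"]);cv2.imwrite("pics/side.png",b["pixels"])
np.savez("top.npz",**a);np.savez("side.npz",**b)
print(a["K"],a["world_to_cam"],b["world_to_cam"])
E
```

```text
{'time': 0.0, 'qpos': array([ 1.26703429e+00,  2.38776612e-01, -1.42240754e-02,  1.31922874e+00,
       -2.57019909e-05,  1.57079506e+00]), 'joint_velocities': array([-1.22744962e-05,  6.93568960e-04, -9.09676009e-05, -2.29287702e-04,
        3.88918971e-05,  3.43505139e-04]), 'joint_torque': array([-5.91638109e-04, -5.38785911e+01,  3.46438551e+01,  1.85403699e-02,
       -2.37274762e-04, -2.40185489e-05]), 'tcp_pos': array([0.15691779, 0.5005678 , 0.23069158]), 'tcp_rot': array([-4.75284866e-01, -3.10523768e+00,  2.23116463e-03]), 'ft_force': array([ 0.41142513,  1.3143495 , -1.33855666]), 'torque': array([ 0.00546382, -0.00239775,  0.02260615]), 'grasp_force': 0.0, 'opening': 0.9964576332962215}
[[473.98549605   0.         286.8009126 ]
 [  0.         473.98549605 200.66364603]
 [  0.           0.           1.        ]] [[-0.02267729 -0.99949621 -0.02220521  0.00705659]
 [ 0.98215671 -0.02642056  0.18619924 -0.54215911]
 [-0.1866921  -0.0175865   0.98226105 -1.71305118]
 [ 0.          0.          0.          1.        ]] [[-0.99778032 -0.06598588 -0.00896083  0.5165575 ]
 [ 0.03526947 -0.63779727  0.76939632 -0.10122491]
 [-0.05648449  0.76737247  0.63870885 -1.41871655]
 [ 0.          0.          0.          1.        ]]
```

View pics/top.png

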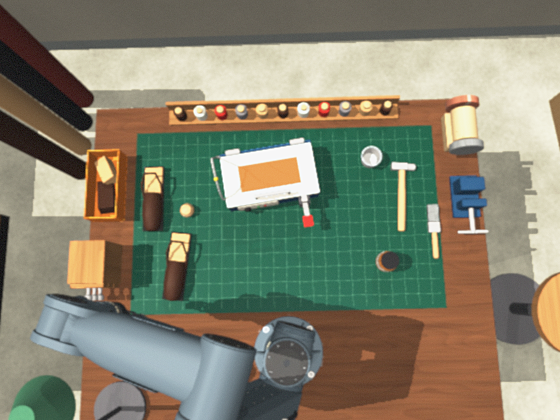

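View pics/side.png

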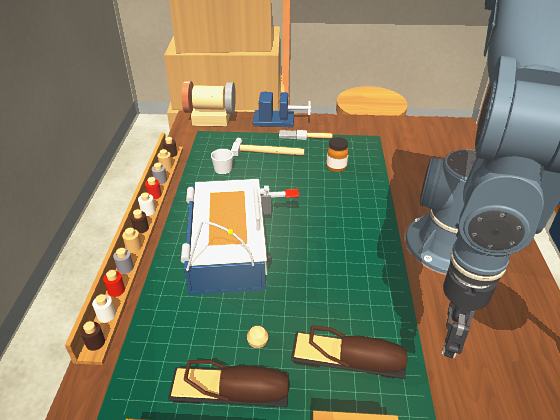

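The top view shows the box with its hood centred near (269,175), the red pad at (308,221), and the yellow ball at (215,179). The shoes are at left, and the jar, hammer and brush at right. I'll measure the pad and the bar.

Run:
```python
from h import *
for n in("top","side"):
    s=dict(np.load(n+".npz"));im=s["pixels"]
    hsv=cv2.cvtColor(im,cv2.COLOR_BGR2HSV)
    m=((hsv[...,0]<6)|(hsv[...,0]>174))&(hsv[...,1]>170)&(hsv[...,2]>120)
    box=(slice(200,235),slice(295,320)) if n=="top" else (slice(180,205),slice(280,305))
    k=np.zeros_like(m);k[box]=m[box];vs,us=np.nonzero(k)
    pts=np.array([P(s,u,v) for u,v in zip(us,vs)])
    t=pts[pts[:,2]>np.median(pts[:,2])-.006];print(n,"pad",len(us),np.median(pts,0),t.mean(0),t.min(0),t.max(0))
    # amber window rectangle
    if n=="top":
        q=(hsv[...,0]>8)&(hsv[...,0]<20)&(hsv[...,1]>150);k=np.zeros_like(q);k[140:215,215:325]=q[140:215,215:325]
        vs,us=np.nonzero(k);pts=np.array([P(s,u,v) for u,v in zip(us,vs)])
        r=cv2.minAreaRect(pts[:,:2].astype(np.float32));print("win",r,np.median(pts[:,2]))
    # whole box: points z in .08.. in ROI: bar points z>.145
    H,W=im.shape[:2];roi=(range(130,225),range(205,325)) if n=="top" else (range(175,295),range(180,275))
    A=np.array([[*P(s,u,v),u,v] for v in roi[0] for u in roi[1] if s["z_map"][v,u]>0])
    b=A[(A[:,2]>.143)&(A[:,2]<.17)];
    print("bar?",len(b),cv2.minAreaRect(b[:,:2].astype(np.float32)),b.mean(0))
    h=A[(A[:,2]>.104)&(A[:,2]<.122)];print("hood",len(h),cv2.minAreaRect(h[:,:2].astype(np.float32)),h.mean(0))
    c=cv2.resize(im[130:300,180:330] if n=="side" else im[130:235,200:330],None,fx=3 if n=="side" else 5,fy=3 if n=="side" else 5,interpolation=cv2.INTER_CUBIC);cv2.imwrite(f"pics/{n}c.png",c)
```

```text
top pad 97 [ 0.45650273 -0.08122242  0.10278629] [ 0.45707614 -0.07985352  0.10361919] [ 0.43834845 -0.09575504  0.09758839] [ 0.47771629 -0.06363687  0.112467  ]
win ((0.4414122700691223, 0.030571363866329193), (0.47111159563064575, 0.2103116810321808), 7.591128826141357) 0.11910858385184075
bar? 134 ((0.5705721974372864, 0.1369188129901886), (0.29391172528266907, 0.12144140899181366), 63.89328384399414) [5.52013370e-01 5.61332932e-02 1.61914292e-01 2.68201493e+02
 1.92477612e+02]
hood 4131 ((0.5897505879402161, 0.05555294454097748), (0.32334089279174805, 0.34846770763397217), 6.795847415924072) [6.31656332e-01 5.50549685e-02 1.16473418e-01 2.68907528e+02
 1.73605422e+02]
side pad 101 [ 0.45658394 -0.07801311  0.10162044] [ 0.45716713 -0.07788073  0.10169535] [ 0.43832692 -0.09909873  0.09566246] [ 0.47704926 -0.05985054  0.10699202]
bar? 199 ((0.5728671550750732, 0.13923385739326477), (0.29822254180908203, 0.12074439227581024), 64.05743408203125) [5.63576800e-01 9.22446723e-02 1.59846954e-01 2.48366834e+02
 2.15065327e+02]
hood 5742 ((0.6198297739028931, 0.05904954671859741), (0.2549223005771637, 0.35384610295295715), 7.7241668701171875) [6.30794034e-01 7.57963496e-02 1.16027230e-01 2.25243992e+02
 2.23074016e+02]
```

View pics/topc.png

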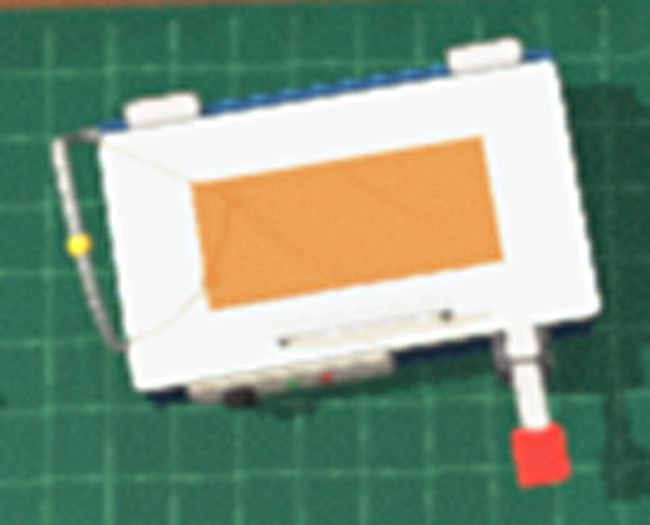

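The crop shows the bar from (283,343) to (447,317), i.e. full-frame (256.6,198.6) to (289.4,193.4). The pad is centred at crop (541,455). Next I'll fit the box pose.

Run:
```python
from h import *
s=dict(np.load("top.npz"))
def onz(u,v,z):
    a=P(s,u,v,1.);b=P(s,u,v,2.);return a+(b-a)*(z-a[2])/(b[2]-a[2])
a=onz(256.6,198.6,.161);b=onz(289.4,193.4,.161);print("bar",a,b,np.linalg.norm(a-b),(a+b)/2)
q=np.array([onz(200+u/5,130+v/5,z) for u,v,z in [(541,455,.1),(193,184,.116),(483,137,.116),(502,262,.116),(211,309,.116),(79,244,.22)]]);print(q)
w=q[1:5];print("yaw",np.arctan2(*(w[3]-w[2])[[0,1]]*np.array([-1,1])),np.arctan2(*(w[0]-w[1])[[0,1]]*np.array([-1,1])),w.mean(0))
for n in("top","side"):
    s=dict(np.load(n+".npz"));im=s["pixels"]
    roi=(range(185,205),range(250,296)) if n=="top" else (range(178,270),range(235,275))
    A=np.array([P(s,u,v) for v in roi[0] for u in roi[1]]);g=A[(A[:,2]>.14)&(A[:,2]<.17)&(abs(A[:,0]-.555)<.03)]
    print(n,len(g),g.mean(0),cv2.fitLine(g[:,:2].astype(np.float32),cv2.DIST_HUBER,0,.01,.01).ravel(),g[:,1].min(),g[:,1].max())
yaw0=.15
for yaw in(.13,.15,.17):
    R=np.array([[np.cos(yaw),-np.sin(yaw)],[np.sin(yaw),np.cos(yaw)]])
    print(yaw,"bar from pad",np.array([.4568,-.079])+R@[.108,.110])
```

```text
bar [0.5314351  0.09698319 0.161     ] [ 0.54685077 -0.018013    0.161     ] 0.1160248479204405 [0.53914294 0.03948509 0.161     ]
[[ 0.4566343  -0.08224881  0.1       ]
 [ 0.65995361  0.16504037  0.116     ]
 [ 0.68925074 -0.04687606  0.116     ]
 [ 0.59551256 -0.0580935   0.116     ]
 [ 0.56662871  0.15238662  0.116     ]
 [ 0.59218221  0.23026271  0.22      ]]
yaw 0.13637658245769255 0.1373777128331337 [0.6278364  0.05311436 0.116     ]
top 125 [0.5499402  0.04365779 0.1623488 ] [ 0.14675832 -0.9891724   0.5499826   0.0433295 ] -0.02045787345994448 0.10919142773032747
side 185 [0.54818059 0.07855207 0.15956987] [ 0.04443775 -0.9990122   0.5477048   0.07442109] -0.018936825969881887 0.22941976484151705
0.13 bar from pad [0.54962893 0.0440723 ]
0.15 bar from pad [0.54714908 0.04590414]
0.17 bar from pad [0.5446331  0.04768602]
```

```bash
cat >> h.py <<'E'
from scipy.spatial.transform import Rotation as Ro
YAW=.138;EX=np.array([np.cos(YAW),np.sin(YAW),0])
HIN=np.array([.727,.069,.105])
def bar(t): return HIN-EX*.1868*np.cos(t+.271)+[0,0,.1868*np.sin(t+.271)]
def go(*targets):
    o=arm.observe();p=o["tcp_pos"];R=Ro.from_rotvec(o["tcp_rot"]).as_matrix()
    e=R.T@EX;tw=np.arctan2(-e[0],e[1]);tw=(tw+np.pi/2)%np.pi-np.pi/2
    R2=R@Ro.from_rotvec([0,0,tw]).as_matrix()
    print("t",round(o["time"],2),"tcp",p.round(4),"F",o["ft_force"].round(2),"op",round(o["opening"],3),"gf",round(o["grasp_force"],1),"q",o["qpos"].round(2),"twist",round(tw,3))
    for t in targets: print(np.round(t,4),"tool cm (after twist)",(R2.T@(np.array(t)-p)*100).round(2),"(no twist)",(R.T@(np.array(t)-p)*100).round(2))
E
python3 -c "
from h import *
pad=np.array([.457,-.080,.1])-EX*.006
go(pad+[0,0,.13])"
```

```text
t 0.1 tcp [0.1569 0.5006 0.2307] F [-0.2  -0.32 -0.13] op 1.002 gf 0.0 q [ 1.27  0.24 -0.01  1.32  0.    1.57] twist 1.129
[ 0.4511 -0.0808  0.23  ] tool cm (after twist) [-61.64  21.13   0.13] (no twist) [-45.46 -46.68   0.13]
```

Emit:
step_arm([
  [-3.4, -3.5, 0, 0],
  [-3.4, -3.5, 0, 0],
  [-3.4, -3.5, 0, 0],
  [-3.4, -3.5, 0, 0],
  [-3.4, -3.5, 0, 0.18],
], grip=0)

```text
time: 0.72
tcp_pos: [0.2672, 0.2816, 0.2311]
tcp_rot: [-0.757, -3.049, 0.0]
ft_force: [0.6, -0.6, -0.3]
opening: 0.002
grasp_force: 0.0
```

Emit:
step_arm([
  [-4, -2.5, 0, 0.18],
  [-4, -2, 0, 0.18],
  [-4, -1, 0, 0.18],
  [-4, 0, 0, 0.18],
  [-4, 0, 0, 0.18],
])

```text
time: 1.35
tcp_pos: [0.3647, 0.0927, 0.2312]
tcp_rot: [2.012, 2.413, -0.0]
ft_force: [-0.4, -0.1, -0.6]
opening: 0.007
grasp_force: 0.0
```

```bash
python3 -c "
from h import *
pad=np.array([.457,-.080,.1])-EX*.006
go(pad+[0,0,.13])"
```

```text
t 1.35 tcp [0.3647 0.0927 0.2312] F [-0.38 -0.1  -0.58] op 0.007 gf 0.0 q [ 0.25 -0.02 -0.31  1.28 -0.    1.64] twist 0.043
[ 0.4511 -0.0808  0.23  ] tool cm (after twist) [-18.37   6.17   0.12] (no twist) [-18.62   5.37   0.12]
```

Emit:
step_arm([
  [-4.5, 1.4, 0, 0],
  [-4.5, 1.4, 0, 0],
  [-4.5, 1.4, 0, 0],
  [-3.5, 1.2, 0, 0],
  [0, 0, 0, 0],
])

```text
time: 1.98
tcp_pos: [0.4495, -0.0649, 0.2307]
tcp_rot: [-2.008, -2.416, 0.001]
ft_force: [-0.4, 0.3, 0.3]
opening: -0.0
grasp_force: 0.0
```

Run:
```python
from h import *
pad=np.array([.457,-.080,.1])-EX*.006
go(pad+[0,0,.01])
s=arm.snapshot("wrist");im=s["pixels"].copy();np.savez("w1.npz",**s)
for k,c in((pad+EX*.006,(255,0,0)),(bar(0),(0,255,0))):
    q=(s["world_to_cam"]@[*k,1])[:3];u=s["K"]@[q[0],-q[1],-q[2]];u=u[:2]/u[2];print(u);cv2.circle(im,tuple(int(i) for i in u),3,c,-1) if abs(u).max()<2000 else 0
cv2.imwrite("pics/w1.png",im)
```

```text
t 1.98 tcp [ 0.4495 -0.0649  0.2307] F [-0.39  0.29  0.27] op -0.0 gf 0.0 q [-0.14  0.12 -0.17  1.29 -0.    1.24] twist 0.046
[ 0.4511 -0.0808  0.11  ] tool cm (after twist) [-1.6  -0.05 12.07] (no twist) [-1.59 -0.13 12.07]
[282.54126356 215.70422082]
[486.11670259  73.39208307]
```

View pics/w1.png

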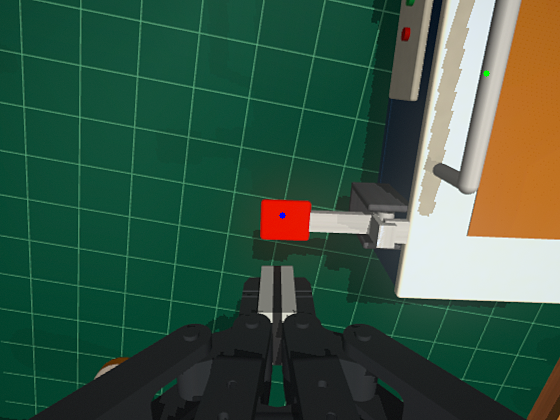

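The wrist view has the pad centre at (285,220) against a predicted (282,216), about 2 mm off. The predicted bar point (486,73) lies on the bar. The estimate is good enough, so I'll press.

Emit:
step_arm([
  [-1.6, 0, 2, 0.04],
  [0, 0, 3, 0],
  [0, 0, 3, 0],
  [0, 0, 2.5, 0],
  [0, 0, 1, 0],
])

```text
time: 2.65
tcp_pos: [0.4505, -0.0777, 0.1153]
tcp_rot: [-2.05, -2.378, 0.002]
ft_force: [-0.4, -0.8, 0.3]
opening: -0.002
grasp_force: 0.0
```

Emit:
step_arm([
  [0, 0, 0.8, 0],
  [0, 0, 0.8, 0],
  [0, 0, 0.8, 0],
  [0, 0, 0.8, 0],
  [0, 0, 0.6, 0],
])

```text
time: 3.28
tcp_pos: [0.4518, -0.079, 0.0779]
tcp_rot: [2.052, 2.378, -0.0]
ft_force: [0.4, 0.5, 0.8]
opening: -0.002
grasp_force: 0.4
```

```bash
python3 -c "
from h import *
go()"
```

```text
t 3.27 tcp [ 0.4518 -0.079   0.0779] F [0.37 0.49 0.8 ] op -0.002 gf 0.4 q [-0.17  0.24 -0.44  0.9  -0.    1.25] twist 0.009
```

Emit:
step_arm([
  [0, 0, 0.4, 0],
  [0, 0, 0.4, 0],
  [0, 0, 0.3, 0],
  [0, 0, 0.2, 0],
  [0, 0, 0, 0],
])

```text
time: 3.9
tcp_pos: [0.4517, -0.0788, 0.0652]
tcp_rot: [-2.052, -2.378, 0.0]
ft_force: [0.6, -0.2, -0.3]
opening: -0.002
grasp_force: 0.0
```

Emit:
step_arm([
  [0, 0, -2, 0],
  [0, 0, -3.5, 0],
  [0, 0, -4, 0],
  [0, 0, -4, 0],
  [0, 0, -2.5, 0],
])

```text
time: 4.53
tcp_pos: [0.4522, -0.0789, 0.2275]
tcp_rot: [2.051, 2.377, 0.002]
ft_force: [-0.1, -0.5, -0.8]
opening: 0.003
grasp_force: 0.0
```

Run:
```python
from h import *
go(bar(0)+[0,0,.065], bar(0)-[0,0,.015])
s=arm.snapshot("side");im=s["pixels"];hsv=cv2.cvtColor(im,cv2.COLOR_BGR2HSV)
m=((hsv[...,0]<6)|(hsv[...,0]>174))&(hsv[...,1]>170)&(hsv[...,2]>90);k=np.zeros_like(m);k[180:225,275:310]=m[180:225,275:310];vs,us=np.nonzero(k)
p=np.array([P(s,u,v) for u,v in zip(us,vs)]);print(len(p),p.mean(0),np.median(p,0),us.mean(),vs.mean())
```

```text
t 4.53 tcp [ 0.4522 -0.0789  0.2275] F [-0.1  -0.5  -0.82] op 0.003 gf 0.0 q [-0.17  0.13 -0.17  1.28 -0.    1.25] twist 0.009
[0.5487 0.0442 0.22  ] tool cm (after twist) [10.87 11.25  0.76] (no twist) [10.77 11.35  0.76]
[0.5487 0.0442 0.14  ] tool cm (after twist) [10.87 11.23  8.76] (no twist) [10.77 11.33  8.76]
86 [ 0.46639363 -0.07604192  0.06314277] [ 0.4667706  -0.07570612  0.06348269] 288.2674418604651 203.3139534883721
```

The pad is at z 0.063, so the lever is latched down. Next I move over the bar.

Emit:
step_arm([
  [2.7, 2.8, 0, 0.01],
  [2.7, 2.8, 0, 0],
  [2.7, 2.8, 0, 0],
  [2.7, 2.8, 0, 0],
  [0, 0, 0, 0],
], grip=5)

```text
time: 5.2
tcp_pos: [0.5487, 0.0455, 0.2244]
tcp_rot: [-2.061, -2.371, 0.0]
ft_force: [0.2, -0.7, -0.4]
opening: 0.58
grasp_force: 0.0
```

Run:
```python
from h import *
go(bar(0)-[0,0,.017])
s=arm.snapshot("wrist");im=s["pixels"].copy()
for k,c in((bar(0),(0,255,0)),):
    q=(s["world_to_cam"]@[*k,1])[:3];u=s["K"]@[q[0],-q[1],-q[2]];u=u[:2]/u[2];print(u);cv2.circle(im,tuple(int(i) for i in u),3,c,-1)
cv2.imwrite("pics/w2.png",im)
```

```text
t 5.2 tcp [0.5487 0.0455 0.2244] F [ 0.21 -0.71 -0.43] op 0.58 gf 0.0 q [0.08 0.28 0.03 1.32 0.   1.51] twist 0.001
[0.5487 0.0442 0.138 ] tool cm (after twist) [-0.12 -0.01  8.64] (no twist) [-0.12 -0.01  8.64]
[276.15815378 226.99739903]
```

View pics/w2.png

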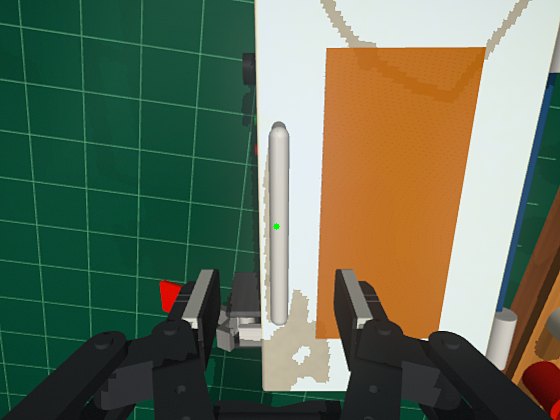

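The bar runs from (279,127) to (279,322), with its middle at (279,224), within 2 mm of the estimate. I'll descend and grip gently.

Emit:
step_arm([
  [-0.1, 0.2, 2.5, 0],
  [0, 0, 2.5, 0],
  [0, 0, 2, 0],
  [0, 0, 1.5, 0],
  [0, 0, 0.1, 0],
])

```text
time: 5.88
tcp_pos: [0.5489, 0.0424, 0.1386]
tcp_rot: [-2.064, -2.367, 0.002]
ft_force: [-0.4, -0.5, 0.8]
opening: 0.586
grasp_force: 0.0
```

Emit:
step_arm([
  [0, 0, 0, 0],
  [0, 0, 0, 0],
  [0, 0, 0, 0],
  [0, 0, 0, 0],
  [0, 0, 0, 0],
], grip=0, squeeze=30)

```text
time: 6.5
tcp_pos: [0.5503, 0.043, 0.1398]
tcp_rot: [2.064, 2.368, 0.001]
ft_force: [0.5, -1.4, 5.9]
opening: 0.126
grasp_force: 29.5
```

Run:
```python
from h import *
go()
b0=bar(0)
for t in np.arange(.1,1.01,.1):
    d=bar(t)-bar(t-.1);print(round(t,2),"y",round(d@EX*100,2),"z",round(-d[2]*100,2))
```

```text
t 6.5 tcp [0.5503 0.043  0.1398] F [ 0.48 -1.36  5.86] op 0.126 gf 29.5 q [ 0.08  0.33 -0.13  1.11 -0.    1.51] twist -0.001
0.1 y 0.59 z -1.77
0.2 y 0.76 z -1.7
0.3 y 0.93 z -1.62
0.4 y 1.09 z -1.52
0.5 y 1.23 z -1.4
0.6 y 1.37 z -1.27
0.7 y 1.49 z -1.13
0.8 y 1.59 z -0.98
0.9 y 1.68 z -0.81
1.0 y 1.75 z -0.64
```

Emit:
step_arm([
  [0, 0.3, -0.9, 0],
  [0, 0.3, -0.9, 0],
  [0, 0.4, -0.85, 0],
  [0, 0.4, -0.85, 0],
  [0, 0.45, -0.8, 0],
])

```text
time: 7.12
tcp_pos: [0.5672, 0.0454, 0.1827]
tcp_rot: [-2.063, -2.367, 0.003]
ft_force: [-4.9, -1.9, 0.1]
opening: 0.126
grasp_force: 29.3
```

```bash
cat >> h.py <<'E'
def ang():
    p=arm.observe()["tcp_pos"]+[0,0,.0155]-HIN;a,z=-p@EX,p[2]
    print("hood est",np.arctan2(z,a)-.271,"r",np.hypot(a,z))
E
python3 -c "
from h import *
go(bar(.9)-[0,0,.0155]);ang()"
```

```text
t 7.12 tcp [0.5672 0.0454 0.1827] F [-4.89 -1.88  0.13] op 0.126 gf 29.3 q [ 0.08  0.33 -0.    1.24 -0.    1.51] twist -0.001
[0.655  0.059  0.2616] tool cm (after twist) [ 0.13  8.87 -7.91] (no twist) [ 0.14  8.87 -7.91]
hood est 0.2522766234573245 r 0.18652255205247306
```

Hood is rising. I'll continue along the arc.

Emit:
step_arm([
  [0, 0.45, -0.8, 0],
  [0, 0.5, -0.77, 0],
  [0, 0.55, -0.76, 0],
  [0, 0.6, -0.72, 0],
  [0, 0.62, -0.7, 0],
])

```text
time: 7.75
tcp_pos: [0.5937, 0.0492, 0.2207]
tcp_rot: [-2.063, -2.367, 0.003]
ft_force: [-9.4, -1.2, 4.9]
opening: 0.128
grasp_force: 29.4
```

Emit:
step_arm([
  [0, 0.65, -0.65, 0],
  [0, 0.68, -0.63, 0],
  [0, 0.72, -0.6, 0],
  [0, 0.75, -0.56, 0],
  [0, 0.78, -0.5, 0],
])

```text
time: 8.38
tcp_pos: [0.6301, 0.0544, 0.2508]
tcp_rot: [-2.064, -2.368, -0.001]
ft_force: [-6.5, 1.0, 7.3]
opening: 0.123
grasp_force: 30.7
```

```bash
python3 -c "
from h import *
go(bar(.95)-[0,0,.0155]);ang()"
```

```text
t 8.38 tcp [0.6301 0.0544 0.2508] F [-6.49  0.95  7.34] op 0.123 gf 30.7 q [0.09 0.42 0.31 1.46 0.   1.52] twist -0.001
[0.6636 0.0602 0.265 ] tool cm (after twist) [ 0.11  3.4  -1.41] (no twist) [ 0.11  3.4  -1.41]
hood est 0.7539111680290039 r 0.18878581917365012
```

Emit:
step_arm([
  [0, 0.85, -0.4, 0],
  [0, 0.85, -0.4, 0],
  [0, 0.85, -0.35, 0],
  [0, 0.85, -0.3, 0],
  [0, 0, 0, 0],
])

```text
time: 9.0
tcp_pos: [0.6651, 0.0595, 0.2667]
tcp_rot: [2.062, 2.367, 0.006]
ft_force: [-5.9, 1.6, 13.5]
opening: 0.123
grasp_force: 32.2
```

Run:
```python
from h import *
go(bar(.70)-[0,0,.0155]);ang()
s=arm.snapshot("side");im=s["pixels"]
cv2.imwrite("pics/s2.png",cv2.resize(im[120:300,170:350],None,fx=3,fy=3,interpolation=cv2.INTER_CUBIC))
# hood plate plane: normal angle
A=np.array([P(s,u,v) for v in range(150,300) for u in range(170,290)])
w=np.array([im[v,u] for v in range(150,300) for u in range(170,290)])
B=A-HIN;a=-B@EX;l=B@[-EX[1],EX[0],0];z=B[:,2]
k=(w.min(1)>190)&(abs(l)<.165)&(a>.0)&(z>.03)&(z<.2)
if k.sum()>50:print(k.sum(),"plate angle",np.arctan(np.polyfit(z[k],a[k],1)[0]**-1))
```

```text
t 9.0 tcp [0.6651 0.0595 0.2667] F [-5.88  1.63 13.46] op 0.123 gf 32.2 q [0.09 0.49 0.46 1.53 0.   1.52] twist -0.001
[0.6226 0.0545 0.2437] tool cm (after twist) [ 0.09 -4.29  2.28] (no twist) [ 0.09 -4.29  2.28]
hood est 0.9599726961465077 r 0.1879534627649947
1258 plate angle 1.0321194655539943
```

View pics/s2.png

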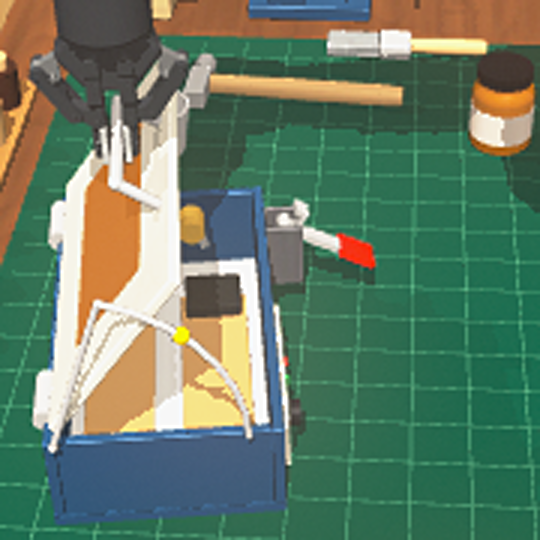

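The hood is well past the ball (crop (180,335)) and the red lever is still down at (355,250). I'll hold a moment, then bring it back to about 0.70.

Emit:
step_arm([
  [0, 0, 0, 0],
  [0, 0, 0, 0],
  [0, -0.5, 0.2, 0],
  [0, -0.5, 0.22, 0],
  [0, -0.5, 0.24, 0],
])

```text
time: 9.68
tcp_pos: [0.6498, 0.0573, 0.26]
tcp_rot: [2.062, 2.367, 0.006]
ft_force: [-4.0, 1.0, 11.4]
opening: 0.123
grasp_force: 32.3
```

Emit:
step_arm([
  [0, -0.5, 0.26, 0],
  [0, -0.5, 0.28, 0],
  [0, -0.5, 0.3, 0],
  [0, -0.4, 0.25, 0],
  [0, -0.3, 0.2, 0],
])

```text
time: 10.3
tcp_pos: [0.6274, 0.054, 0.2465]
tcp_rot: [2.063, 2.368, 0.003]
ft_force: [-6.0, 0.6, 11.8]
opening: 0.133
grasp_force: 32.7
```

```bash
python3 -c "
from h import *
go(bar(.70)-[0,0,.0155]);ang()"
```

```text
t 10.3 tcp [0.6274 0.054  0.2465] F [-6.05  0.62 11.76] op 0.133 gf 32.7 q [0.09 0.42 0.29 1.44 0.   1.52] twist -0.001
[0.6226 0.0545 0.2437] tool cm (after twist) [ 0.11 -0.47  0.28] (no twist) [ 0.11 -0.47  0.28]
hood est 0.729429516545906 r 0.18657230406465308
```

Emit:
step_arm([
  [0, -0.3, 0.2, 0],
  [0, -0.2, 0.15, 0],
  [0, 0, 0, 0],
  [0, 0, 0, 0],
  [0, 0, 0, 0],
])

```text
time: 10.92
tcp_pos: [0.6222, 0.0533, 0.2428]
tcp_rot: [2.064, 2.368, 0.002]
ft_force: [-6.3, -0.7, 10.9]
opening: 0.127
grasp_force: 32.8
```

Run:
```python
from h import *
go();ang()
s=arm.snapshot("side");im=s["pixels"]
cv2.imwrite("pics/s3.png",cv2.resize(im[120:300,170:350],None,fx=3,fy=3,interpolation=cv2.INTER_CUBIC))
hsv=cv2.cvtColor(im,cv2.COLOR_BGR2HSV)
V,U=np.mgrid[150:270,180:235];V=V.ravel();U=U.ravel()
A=np.array([P(s,u,v) for v,u in zip(V,U)]);B=A-HIN;a=-B@EX;l=B@[-EX[1],EX[0],0];z=B[:,2]
# top surface of plate is ~11mm from hinge plane: look at points by lateral strips away from gripper & arc
k=(l>.07)&(l<.15)&(z>.02)&(a>0)&(a<.2)
th=np.arctan2(z,a)
r=np.hypot(a,z)
# robust line fit z = tan*a + c on window/plate points
k&=(np.abs(r*np.sin(th-.7)-.01)<.015)
f=cv2.fitLine(np.c_[a[k],z[k]].astype(np.float32),cv2.DIST_HUBER,0,.001,.01).ravel();print(k.sum(),"plate angle",np.arctan2(f[1],f[0]),"offset",f[3]*f[0]-f[2]*f[1])
```

```text
t 10.93 tcp [0.6222 0.0533 0.2428] F [-6.34 -0.74 10.93] op 0.127 gf 32.8 q [0.09 0.41 0.27 1.43 0.   1.52] twist -0.001
hood est 0.6950271696004193 r 0.18632393048346985
819 plate angle 0.68732196 offset 0.011278342
```

View pics/s3.png

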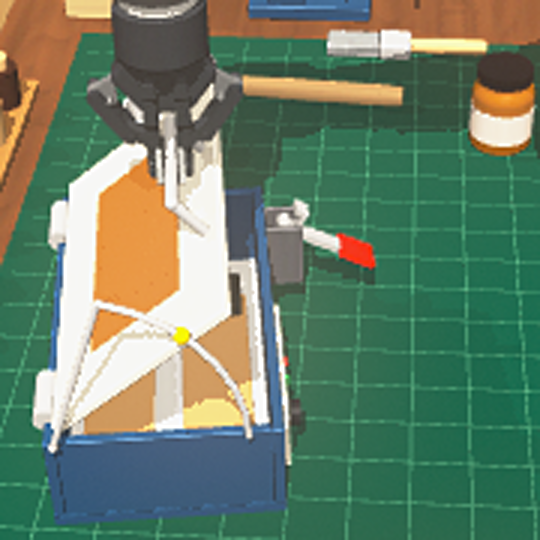

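The fingers hold the bar, the hood is at about 0.69 rad by both estimates, and the lever is down at (355,250). I'll hand it in.

```bash
python3 -c "
from h import *
print(arm.hand_in())"
```

```text
the job is handed in; nothing more can be done
None
```

I handed the job in at about 11 s: the lever is latched down, and the hood went to about 0.96 rad and is now held steady in the grip at about 0.69 rad, just below balance; the hand-in returned no verdict.

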